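# Clip a stencil plate onto the registration board

### The arm

A 7-joint arm with a two-finger parallel gripper is mounted at the origin on the work surface. World frame = base frame: x ahead of the robot, y to its left, z up, the work surface at z = 0. Lengths are in mm, angles in rad, forces in N, time in s.
With the tool pointing down it reaches from about 400 to 875 mm from the base axis. Payload 4.4 kg.
Tool frame: the origin (TCP) lies where the fingers leave the gripper's body, on its centre line; the fingertips stand 73 mm ahead of it and the grasp point (between the pads) lies 54 mm ahead of it; z points along the fingers, y is the line along which they close (so a half turn about z gives the same grasp; the last joint's range is limited). The gripper opens to 85 mm and grips with 20 to 120 N. Pads are 22 mm wide; open, the fingers measure 114 mm over their backs; the gripper's body (76 mm by 85 mm) begins 54 mm behind the grasp point. The pads swing forward as they close: fully open they stand 13 mm farther back than shut.
Start: joints at [1.244, 0.628, 0.038, 1.517, -0.027, 0.996, -0.02], TCP at [167.63, -628.026, 303.913] pointing down, gripper open.
Joint ranges: [-3.06, 3.06], [-0.37, 2.12], [-1.25, 1.32], [0.18, 2.47], [-1.1, 4.24], [0.23, 1.98], [-2.94, 2.94]. Speed limits (rad/s): [2.57, 2.57, 3.14, 3.14, 3.14, 3.14, 3.14].

### API

Orientations are given as [roll, pitch, yaw] about the fixed x, y, z axes, in that order (R = Rz(yaw) Ry(pitch) Rx(roll)).
In Python, from cell import ctrl gives the robot as it stands.
- The arm moves only by the tool send_rows, never from a script. Its argument "rows" is a list that holds one entry, the list of rows, each a list of 6 numbers: the shift along the tool's x, y, z in cm, then the turn, a rotation vector about the tool's x, y, z in rad. In form: [[[tx, ty, tz, wx, wy, wz], ...]]. A call has 1 to 10 rows; each row is the pose to reach, as a shift and turn from the pose commanded when the call began, along the tool's axes at that moment; what a row does not reach only later rows make up. A row lasts 1/10 s, in which the tool goes at most 50 mm and 8.59 degrees, less where a joint would pass 70% of its speed; a pose out of reach is approached as far as the arm can. A call with a gripper value outside its range is refused whole. "grip" is the closure in counts, from 0 (fully open) to 255 (shut), set as the call begins (left out, the last holds). The fingers move at their own pace and stop on an object; the grip force is fixed at half the most. Time passes only in rows, so rows that repeat a pose let the fingers close. It gives the time, the measured TCP pose, the force, the opening and the grip force at its end, in the units of the state.
- ctrl.read_state(): the state, without advancing time (a new reading comes with each control period).
- ctrl.get_image(name): name is "scene" or "side" or "wrist"; returns a dict with "pixels" (420x560x3 uint8, red, green, blue), "fx", "fy", "cx", "cy" (pixels), "extrinsics" (4x4, takes a point from camera to world coordinates); the wrist camera has in their place "mount" (4x4, takes a point from camera to tool coordinates, whose origin is the TCP and whose axes are the flange's). Camera axes: x right, y up, looking along -z (the intrinsics and any distortion apply to the point x, -y, -z); pixel columns grow to the right and rows downward; lengths in mm; the calibration is good to about 2 mm. A picture is of the moment at which its call begins: read the wrist's pose just before it. There is no depth.
- ctrl.finish_job(): hands the job in; it is judged then, once.
The state is a dict: "clock": time; "qpos": joint angles; "qd": joint speeds; "tau": joint torques, N m; "eef_pos": TCP position; "tool_rot": TCP orientation; "force": force on the tool from outside, world axes, zero at the start; "torque": the same for the moment, N m; "width": finger opening in mm; "gripper_force": force on a finger pad.
Only numpy, scipy, OpenCV 4.12 (cv2) and the standard library are available. Lean on these libraries where they do the work, as an engineer would, in place of code of your own. Each camera call takes 0.05 s, during which the arm holds its last target. There are 200 camera calls.

### The job

Drop the stencil plate whose two holes match the two pins over the pins of the grey registration board, so that it lies flat on the board. Then slide the hairpin clip out of its holder, lay it flat on that plate beside the tall pin and let go of it; only then push it sideways onto the groove of the tall pin until it snaps home, and let go. Do not knock over the pot of brushes.

Things in the scene. Friction and masses are not known exactly. Their poses are not given: they have to be found in the camera images.
- tall_pin (a point): Tall steel pin fixed on the grey registration board. Point: on its axis, 29 mm over the table (mid-height of the clip when on). Axes are the board's: z up, y from the short dowel to this pin. Heights over the table: 22 mm thick up to 22.5, then a groove 16 mm thick up to 39, then a chamfered head 22 mm thick up to 52. The clip comes on from the +x side, moving along -x, sliding on the plate.
- dowel (a point): Short steel dowel on the same board, 16 mm thick, chamfered, top 30 mm over the table. Point: on its axis, 29 mm over the table, 120 mm from tall_pin along the board's -y. The board is 170 (x) x 220 (y) x 15 mm, fixed on the table; the pins stand 40 mm to the -x side of its centre line.
- plate_a_grip (a point): Hardboard stencil plate that fits: 130 (x) x 180 (y) x 8 mm, 0.2 kg, flat on the table at first. A brown wooden grip bar stands on it: 60 mm along plate x, 16 mm thick along y, from 8 to 42 mm over the plate's underside. Point: the bar's centre, 25 mm over the underside; axes are the plate's. On the pins they agree with the board's. The plate's edges lie at x -70, +60, y -78, +102 mm from it.
- plate_a_big (a point): Centre of that plate's big round through-hole (25 mm wide, for the tall pin), half-way through its thickness; at (-45, +72) mm in plate x, y from plate_a_grip. The plate's slots are mere cut-outs.
- plate_a_small (a point): Centre of that plate's small round through-hole (19 mm wide, for the dowel), half-way through its thickness; 120 mm from the big one, at (-45, -48) mm in plate x, y from plate_a_grip.
- plate_b_grip (a point): The other stencil plate, like the first in all but that its small hole is only 90 mm from its big one, so it does not go over the pins. Point: its grip bar's centre, as for the first. The two plates may lie in either place.
- clip_seat (a point): Hairpin clip of steel strip, 12 mm high, 118 mm long, 0.11 kg. Point: middle of its seat, where the pin's neck ends up, 6 mm over its underside. -x points to the open tips, +x to the closed tail, z up; symmetric in y. Flared mouth from x -33 mm (30 mm wide) to a 10 mm throat at x -14. 29 mm across its outsides at the seat, 22 mm from x +14 to +72. Tail ends at x +84.
- clip_tail (a point): Point on the clip's middle line 66 mm from clip_seat towards the tail, half-way up: good to hold (22 mm across, rigid) for pushing it on. Axes as for clip_seat. Snapping on takes about 10 to 20 N of push; home, the clip has about 2 mm of play.
- clip: The clip; origin under the middle of its seat, axes as for clip_seat. At first it lies level, underside 8 mm over the table, its tail (x beyond +48 mm) under the holder's roof: take it across its legs at the seat and slide it along its -x by at least 45 mm. Held across the legs it can hardly open. Its long tail side may overhang the plate's edge when laid 50 mm before the pin.
- leg_l (a joint): Sprung leg of the clip on its +y side (x -33 to +45 mm), bends outward only: 0 shut, about 0.05 rad while the pin passes the throat, at most 0.15.
- leg_r (a joint): Sprung leg of the clip on its -y side: the same.
- holder: Pale wooden clip holder fixed on the table: roofed block 50 x 60 mm, 31 mm high (x -22 to +28 mm), with a tongue 20 mm wide and 8 mm high under the clip that ends at x -95 mm. Origin on the table; its mouth faces its -x; clip_seat starts at its x -70 mm, with the same axes. It and the brush pot may change sides.
- brush_pot: Wooden pot of brushes, 72 mm wide, 165 mm high with the brushes, upright; origin under its centre.
Not all that is in view belongs to the job. There is more than one size of the clip; the job needs the smaller. What is shaped like the part that bears plate_a_grip but red is not meant.

How it is judged:
By the outcome, as a careful person would: the job done as asked, in the order asked, and still so for the second after the job is handed in, with the robot touching nothing.
It also fails if it takes over 69 s, if anything falls off the work surface, if the arm or the gripper's body presses on something with over 40 N, if the wrist force passes 120 N, or if a joint passes its speed limit or range.

## Working session

There is one attempt and no reset: what is moved stays moved. The work goes in short steps, Python scripts to look and compute and a tool call to move; the robot and the scene stay as the last step left them, time stands still between calls to the robot, and variables do not carry over. Pictures are saved under pics/ and viewed, at most 12 in all, crops included, and the job is handed in when it is done.

Besides the shell and the picture viewer there is one more tool, called after "Call:" as name(argument=value, ...) on one line, values as JSON. send_rows: Moves the arm, as the interface text tells. Its arguments: {"type":"object","properties":{"rows":{"type":"array","items":{"type":"array","items":{"type":"array","items":{"type":"number"}}}},"grip":{"type":"number"}},"required":["rows"]}

```bash
mkdir -p pics; ls
cat > h.py <<'E'
import numpy as np, cv2
from cell import ctrl
from scipy.spatial.transform import Rotation as R
def grab(n,save=None):
    s=ctrl.read_state(); im=ctrl.get_image(n)
    if n=="wrist":
        T=np.eye(4);T[:3,:3]=R.from_euler('xyz',s['tool_rot']).as_matrix();T[:3,3]=s['eef_pos']
        E=T@np.array(im['mount'])
    else: E=np.array(im['extrinsics'])
    im['E']=E
    if save: cv2.imwrite('pics/'+save,im['pixels'][:,:,::-1])
    return im
def ray(im,u,v):
    d=np.array([(u-im['cx'])/im['fx'],-(v-im['cy'])/im['fy'],-1.])
    return im['E'][:3,3],im['E'][:3,:3]@d
def onz(im,u,v,z):
    o,d=ray(im,u,v); return o+d*(z-o[2])/d[2]
def tri(a,pa,b,pb):
    o1,d1=ray(a,*pa);o2,d2=ray(b,*pb)
    t=np.linalg.lstsq(np.c_[d1,-d2],o2-o1,rcond=None)[0]
    p,q=o1+t[0]*d1,o2+t[1]*d2
    return (p+q)/2,np.linalg.norm(p-q)
def proj(im,p):
    c=np.linalg.inv(im['E'])@np.r_[p,1]
    return im['cx']-im['fx']*c[0]/c[2], im['cy']+im['fy']*c[1]/c[2]
E
python3 - <<'E'
from h import *
print(ctrl.read_state())
for n in("scene","side","wrist"):
    im=grab(n,n+'0.png'); print(n,[k for k in im],im['fx'],im['cx'],im['cy'],im['E'].round(2).tolist())
    print({k:im[k] for k in im if k not in('pixels','E','extrinsics')})
a=[cv2.imread(f'pics/{n}0.png') for n in("scene","side")]
E
```

```text
pics
{'clock': 0.0, 'qpos': array([ 1.24420279,  0.62934335,  0.03846745,  1.51835449, -0.02698793,
        0.99629656, -0.02002286]), 'qd': array([ 1.90129023e-03, -7.79766567e-04,  7.44446628e-04, -3.45404151e-05,
        3.96528228e-04,  2.60252422e-04, -6.19335589e-04]), 'tau': array([ 5.53073496e-04, -5.63398397e+01,  1.22599371e+00, -1.93441468e+01,
        1.09177668e-02,  1.05963915e-02,  3.13596594e-06]), 'eef_pos': array([ 167.49095533, -627.55334404,  302.99554921]), 'tool_rot': array([-3.13971025e+00,  4.96011386e-05,  2.60756968e-01]), 'force': array([-0.06174404,  0.68887475,  0.41110645]), 'torque': array([ 0.012921  ,  0.00220255, -0.00601115]), 'gripper_force': 0.0, 'width': 85.681464476052}
scene ['pixels', 'fx', 'fy', 'cx', 'cy', 'extrinsics', 'E'] 422.71030592162526 280.36921610376146 208.85133671019423 [[0.73, -0.44, 0.53, 965.56], [0.69, 0.46, -0.56, -543.51], [0.01, 0.77, 0.64, 686.04], [0.0, 0.0, 0.0, 1.0]]
{'fx': 422.71030592162526, 'fy': 422.71030592162526, 'cx': 280.36921610376146, 'cy': 208.85133671019423}
side ['pixels', 'fx', 'fy', 'cx', 'cy', 'extrinsic
[... 253 characters left out ...]
y': 200.0990791582207}
wrist ['pixels', 'fx', 'fy', 'cx', 'cy', 'mount', 'E'] 319.67245408343257 284.07475641949424 211.49592746866074 [[0.26, 0.93, 0.25, 230.67], [-0.97, 0.25, 0.06, -609.36], [-0.0, -0.26, 0.97, 372.39], [0.0, 0.0, 0.0, 1.0]]
{'fx': 319.67245408343257, 'fy': 319.67245408343257, 'cx': 284.07475641949424, 'cy': 211.49592746866074, 'mount': array([[ 9.17507411e-04,  9.65890160e-01,  2.58950491e-01,
         6.57096656e+01],
       [ 9.99998982e-01, -1.16912872e-03,  8.17698585e-04,
        -1.45934512e+00],
       [ 1.09255347e-03,  2.58949477e-01, -9.65890250e-01,
        -6.93068020e+01],
       [ 0.00000000e+00,  0.00000000e+00,  0.00000000e+00,
         1.00000000e+00]])}
```

View pics/scene0.png

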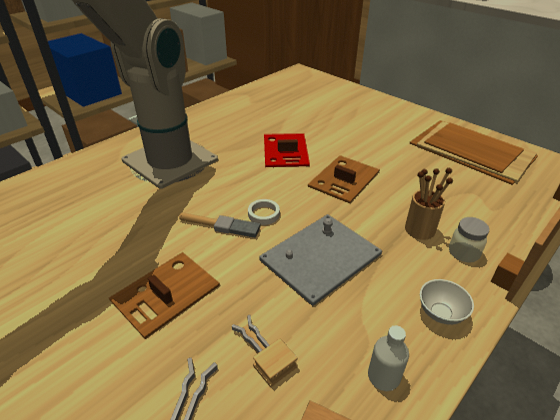

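View pics/side0.png

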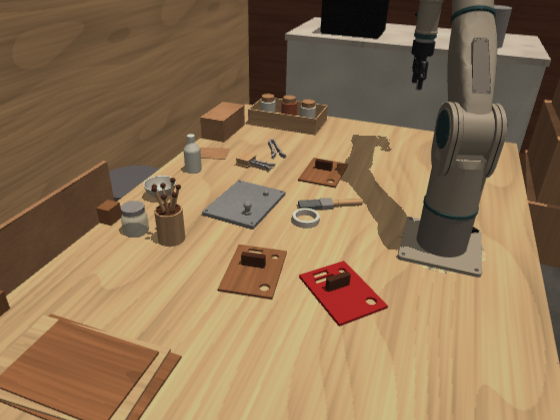

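Run:
```python
from h import *
a=grab('scene');b=grab('side')
for n,u,v,z in [('boardc',321,257,15),('tall',327,220,52),('dowel',290,252,30),('p1',344,180,8),('p1bighole?',371,178,8),('p2',165,292,8),('p2hole',179,265,8),('holder',275,358,31),('seat',262,338,14),('tip',238,325,14),('pot',424,230,0),('bigclip',195,385,10)]:
    print(n,onz(a,u,v,z).round())
for n,u,v,z in [('boardc',246,203,15),('tall',248,206,52),('dowel',266,195,30),('p1',255,270,8),('p2',323,172,8),('seat',260,163,14)]:
    print(n,onz(b,u,v,z).round())
A=cv2.resize(a['pixels'][230:350,95:235],None,fx=3,fy=3,interpolation=cv2.INTER_CUBIC)
B=cv2.resize(a['pixels'][140:210,300:390],(420,327),interpolation=cv2.INTER_CUBIC)
C=cv2.resize(b['pixels'][235:305,210:300],(380,296),interpolation=cv2.INTER_CUBIC)
D=cv2.resize(b['pixels'][150:195,290:355],(380,263),interpolation=cv2.INTER_CUBIC)
im=np.zeros((600,800,3),np.uint8)
def put(x,y,I):
    h,w=min(I.shape[0],600-y),min(I.shape[1],800-x); im[y:y+h,x:x+w]=I[:h,:w]
put(0,0,cv2.resize(A,(380,326)));put(390,0,cv2.resize(B,(400,311)));put(0,330,D);put(390,320,cv2.resize(C,(360,280)))
cv2.imwrite('pics/c1.png',im[:,:,::-1])
```

```text
boardc [585.  -8.  15.]
tall [542.  63.  52.]
dowel [535. -55.  30.]
p1 [441. 269.   8.]
p1bighole? [489. 329.   8.]
p2 [ 415. -299.    8.]
p2hole [ 374. -235.    8.]
holder [ 689. -261.   31.]
seat [ 637. -241.   14.]
tip [ 584. -252.   14.]
pot [699. 246.   0.]
bigclip [ 618. -379.   10.]
boardc [564.  14.  15.]
tall [527.  83.  52.]
dowel [516. -29.  30.]
p1 [422. 288.   8.]
p2 [ 405. -285.    8.]
seat [ 627. -255.   14.]
```

View pics/c1.png

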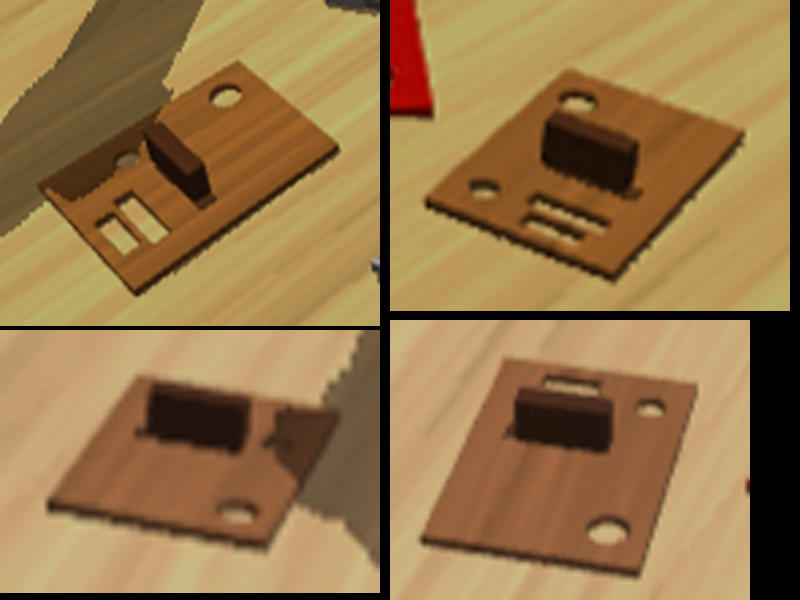

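Call:
send_rows(rows=[[[52,-27.3,-4.6,0,0,0],[52,-27.3,-4.6,0,0,0],[52,-27.3,-4.6,0,0,0],[52,-27.3,-4.6,0,0,0],[52,-27.3,-4.6,0,0,0],[52,-27.3,-4.6,0,0,0],[52,-27.3,-4.6,0,0,0],[52,-27.3,-4.6,0,0,0],[52,-27.3,-4.6,0,0,0],[52,-27.3,-4.6,0,0,0]]])

```text
clock: 1.25
eef_pos: [535.5, -288.8, 343.2]
tool_rot: [3.141, -0.0, 0.261]
force: [0.5, -0.4, 0.1]
width: 85.5
gripper_force: 0.0
```

Call:
send_rows(rows=[[[7.5,-5.0,0,0,0,0],[7.5,-5.0,0,0,0,0],[7.5,-5.0,0,0,0,0],[7.5,-5.0,0,0,0,0],[7.5,-5.0,0,0,0,0]]])

```text
clock: 1.75
eef_pos: [592.9, -224.2, 342.8]
tool_rot: [3.141, 0.001, 0.259]
force: [0.1, -0.1, 0.5]
width: 85.8
gripper_force: 0.0
```

Run:
```python
from h import *
im=grab('wrist','w1.png'); np.save('w1E.npy',im['E']); s=ctrl.read_state(); print(s['eef_pos'],s['tool_rot'],s['clock'])
```

```text
[ 592.79797971 -224.53446341  342.97498433] [3.14077887e+00 1.02273285e-03 2.58026481e-01] 1.8
```

View pics/w1.png

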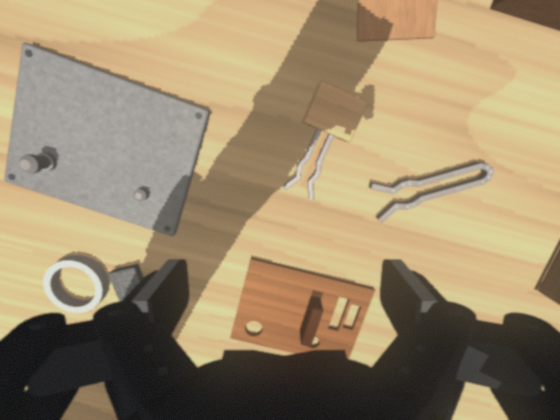

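Call:
send_rows(rows=[[[-8.5,-43,0,0,0,0],[-8.5,-43,0,0,0,0],[-8.5,-43,0,0,0,0],[-8.5,-43,0,0,0,0],[-8.5,-43,0,0,0,0],[-8.5,-43,0,0,0,0],[-8.5,-43,0,0,0,0],[-8.5,-43,0,0,0,0],[-8.5,-43,0,0,0,0],[-8.5,-43,0,0,0,0]]])

```text
clock: 2.8
eef_pos: [398.7, 174.4, 343.4]
tool_rot: [-3.139, -0.0, 0.267]
force: [0.1, -0.1, 0.3]
width: 85.8
gripper_force: 0.0
```

Run:
```python
from h import *
im=grab('wrist','w2.png'); np.save('w2E.npy',im['E']); s=ctrl.read_state(); print(s['eef_pos'],s['tool_rot'],s['clock'])
```

```text
[400.1214465  171.72010388 343.34875234] [-3.14123223e+00 -6.92578119e-04  2.63845101e-01] 2.85
```

View pics/w2.png

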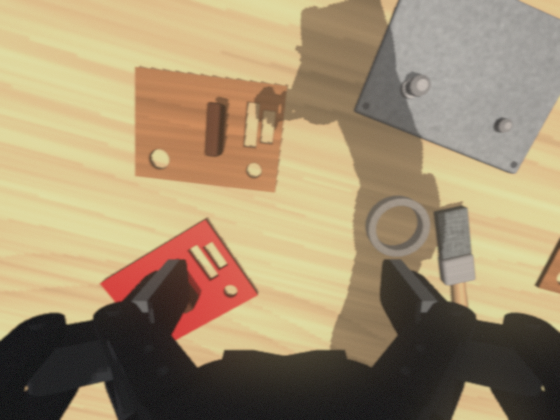

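```bash
cat >> h.py <<'E'
def blob(im,u,v,lo,hi,r=14,space=cv2.COLOR_RGB2HSV,k=4):
    "centroid (px) of the colour blob nearest (u,v) in a window, at k-fold subsampling"
    u0,v0=int(max(u-r,0)),int(max(v-r,0))
    w=cv2.resize(im['pixels'][v0:int(v+r)+1,u0:int(u+r)+1],None,fx=k,fy=k,interpolation=cv2.INTER_LINEAR)
    m=cv2.inRange(cv2.cvtColor(w,space),np.array(lo),np.array(hi))
    n,l,st,c=cv2.connectedComponentsWithStats(m)
    if n<2: return None
    t=np.array([(u-u0+.5)*k-.5,(v-v0+.5)*k-.5])
    ok=[i for i in range(1,n) if st[i,4]>20*1]
    i=min(ok,key=lambda i:np.linalg.norm(c[i]-t)-0.02*st[i,4]**.5)
    return (c[i]+.5)/k-.5+[u0,v0], st[i]
E
python3 - <<'E'
from h import *
im=grab('wrist'); cv2.imwrite('pics/w3.png',im['pixels'][:,:,::-1]); np.save('w3E.npy',im['E'])
s=ctrl.read_state(); print(s['eef_pos'],s['tool_rot'])
h=cv2.cvtColor(im['pixels'],cv2.COLOR_RGB2HSV)
for n,u,v in [('hole',160,158),('plate',185,100),('tab',120,120),('bar',215,130),('barside',223,115),('head',420,83),('board',470,50),('dow',505,123),('small',254,170),('shadowboard',395,60)]: print(n,h[v-1:v+2,u-1:u+2].reshape(-1,3).mean(0).round(),im['pixels'][v,u])
print('row158',im['pixels'][158,145:176].tolist())
E
```

```text
[401.01239835 170.07279929 343.25804486] [ 3.14097759e+00 -7.01177583e-04  2.60592911e-01]
hole [ 25.  77. 223.] [223 212 156]
plate [ 13. 136. 197.] [196 136  92]
tab [ 26.  73. 224.] [224 217 161]
bar [ 12. 126.  94.] [92 65 47]
barside [ 13. 129. 121.] [118  84  59]
head [ 14.  21. 194.] [195 187 178]
board [ 20.  10. 167.] [165 165 160]
dow [ 14.  21. 177.] [183 174 167]
small [ 22.  84. 222.] [223 204 150]
shadowboard [ 19.  11. 160.] [163 160 156]
row158 [[157, 113, 78], [131, 98, 69], [126, 102, 73], [157, 138, 101], [193, 175, 127], [216, 200, 147], [222, 209, 153], [223, 210, 154], [222, 210, 153], [222, 210, 153], [223, 212, 155], [223, 212, 155], [224, 213, 158], [222, 212, 156], [223, 212, 156], [223, 212, 156], [224, 213, 157], [222, 213, 156], [221, 209, 154], [216, 196, 143], [202, 170, 123], [189, 145, 101], [186, 132, 90], [188, 132, 90], [188, 133, 91], [185, 129, 87], [186, 130, 88], [185, 130, 88], [186, 130, 88], [187, 131, 90], [187, 130, 90]]
```

Run:
```python
from h import *
im=grab('wrist')
big,_=blob(im,160,158,(18,50,170),(32,100,255)); sm,_=blob(im,254,170,(18,50,170),(32,100,255),r=11)
B,S=onz(im,*big,4),onz(im,*sm,4)
print('holes',big,sm,B.round(1),S.round(1),np.linalg.norm(B-S))
y=(B-S)/np.linalg.norm(B-S); x=np.array([y[1],-y[0],0]); G=B+45*x-72*y
print('yaw of plate',np.arctan2(x[1],x[0]),'grip from holes',G.round(1))
h=cv2.cvtColor(im['pixels'],cv2.COLOR_RGB2HSV)
m=cv2.inRange(h,np.array((8,105,60)),np.array((18,255,255)));m[200:]=0;m[:,300:]=0
c=max(cv2.findContours(cv2.morphologyEx(m,cv2.MORPH_OPEN,np.ones((3,3))),0,2)[0],key=cv2.contourArea)
r=cv2.approxPolyDP(c,8,True)[:,0]
P=np.array([onz(im,*p,8) for p in r]);print('corners',r.tolist(),P[:,:2].round(1).tolist())
print('sides',np.linalg.norm(P-np.roll(P,-1,0),axis=1).round(1))
print('expected corners px',[np.round(proj(im,np.r_[(G+a*x+b*y)[:2],8])) for a,b in[(-70,-78),(60,-78),(60,102),(-70,102)]])
m=cv2.inRange(h,np.array((0,60,0)),np.array((25,255,110)));m[:80]=0;m[180:]=0;m[:,:190]=0;m[:,240:]=0
c=max(cv2.findContours(m,0,2)[0],key=cv2.contourArea); print('bar rect',cv2.minAreaRect(c),'exp top px',[np.round(proj(im,np.r_[(G+a*x+b*y)[:2],42])) for a,b in[(-30,-8),(30,-8),(30,8),(-30,8)]])
# pins
for n,u,v,r_,zz in[('tall',421,82,12,52),('dowel',505,122,10,30)]:
    q,st=blob(im,u,v,(8,15,150),(18,35,255),r=r_); print(n,q,st,onz(im,*q,zz).round(1))
```

```text
holes [154.82796524 159.20665352] [248.91754808 170.79026442] [382.4 336.4   4. ] [398.9 217.8   4. ] 119.79162344426734
yaw of plate 0.13853193254500665 grip from holes [436.9 271.3   4. ]
corners [[129, 70], [130, 177], [269, 192], [280, 87]] [[478.3, 380.6], [352.7, 362.0], [379.6, 186.2], [506.0, 204.9]]
sides [127.  177.9 127.7 177.9]
expected corners px [array([270., 193.]), array([282.,  87.]), array([129.,  66.]), array([130., 176.])]
bar rect ((215.43359375, 130.3065185546875), (51.07838439941406, 10.873993873596191), 87.75425720214844) exp top px [array([212., 158.]), array([216., 103.]), array([201., 102.]), array([198., 156.])]
tall [415.63785013  86.15344355] [   0   22   61   78 3463] [539.3  64.8  52. ]
dowel [500.52347943 125.7724359 ] [   0   27   48   57 1677] [529.  -52.9  30. ]
```

Call:
send_rows(rows=[[[-3.2,-11.2,5.3,0,0,0.122],[-3.2,-11.2,5.3,0,0,0.122],[-3.2,-11.2,5.3,0,0,0.122],[-3.2,-11.2,5.3,0,0,0.122],[-3.2,-11.2,5.3,0,0,0.122],[-3.2,-11.2,5.3,0,0,0.122],[-3.2,-11.2,5.3,0,0,0.122],[-3.2,-11.2,5.3,0,0,0.122]]])

```text
clock: 3.75
eef_pos: [342.0, 269.9, 290.3]
tool_rot: [-3.141, -0.001, 0.136]
force: [0.5, -0.2, 0.1]
width: 85.3
gripper_force: 0.0
```

```bash
cat > plate.py <<'E'
from h import *
im=grab('wrist','p_a.png'); s=ctrl.read_state(); print(s['eef_pos'].round(1),s['tool_rot'].round(4),s['qpos'].round(2),s['clock'])
g=[proj(im,np.r_[p,4]) for p in [(382.4,336.4),(398.9,217.8)]]; print('guess',np.round(g))
q=[blob(im,*g[0],(18,50,150),(32,105,255),r=20),blob(im,*g[1],(18,50,150),(32,105,255),r=16)]
B,S=[onz(im,*a[0],4) for a in q]; print(q,B.round(1),S.round(1),np.linalg.norm(B-S))
y=(B-S)/np.linalg.norm(B-S); x=np.array([y[1],-y[0],0]); G=B+45*x-72*y
print('yaw of plate',np.arctan2(x[1],x[0]),'grip',G.round(1))
T=R.from_euler('xyz',s['tool_rot']).as_matrix()
print('in tool: holes',(T.T@(B-s['eef_pos'])).round(1),(T.T@(S-s['eef_pos'])).round(1),'grip',(T.T@(G-s['eef_pos'])).round(1))
E
python3 plate.py
```

```text
[341.8 270.1 290.3] [-3.1415e+00 -8.0000e-04  1.3680e-01] [-0.65  0.35 -0.1   2.1   0.06  0.69 -2.23] 3.8
guess [[230. 142.]
 [340. 142.]]
[(array([229.69212116, 141.77484444]), array([  35,   44,   90,   80, 5464], dtype=int32)), (array([339.66974097, 141.85867347]), array([  31,   34,   67,   67, 3185], dtype=int32))] [382.1 337.1   4. ] [398.4 218.5   4. ] 119.70104361296477
yaw of plate 0.1365168370738979 grip [436.5 271.9   4. ]
in tool: holes [ 48.9 -60.8 286.3] [ 48.9  58.9 286.3] grip [ 93.9  11.2 286.4]
```

Call:
send_rows(rows=[[[10.65,27.7,-3.5,0,0,0.224],[10.65,27.7,-3.5,0,0,0.224],[10.65,27.7,-3.5,0,0,0.224],[10.65,27.7,-3.5,0,0,0.224],[10.65,27.7,-3.5,0,0,0.224],[10.65,27.7,-3.5,0,0,0.224],[10.65,27.7,-3.5,0,0,0.224],[10.65,27.7,-3.5,0,0,0.224],[10.65,27.7,-3.5,0,0,0.224],[10.65,27.7,-3.5,0,0,0.224]]])

```text
clock: 4.8
eef_pos: [484.2, 12.7, 324.9]
tool_rot: [-3.141, 0.001, -0.082]
force: [-0.5, 0.2, 0.5]
width: 85.3
gripper_force: 0.0
```

Run:
```python
from h import *
im=grab('wrist','b_a.png'); s=ctrl.read_state(); print(s['eef_pos'].round(1),s['tool_rot'].round(4),s['qpos'].round(2),s['clock'])
t,d=proj(im,(539.3,64.8,52)),proj(im,(529,-52.9,30)); print(t,d)
p=im['pixels']
cr=[cv2.resize(p[int(c[1])-30:int(c[1])+30,int(c[0])-32:int(c[0])+32],(390,366),interpolation=cv2.INTER_CUBIC) for c in(t,d)]
cv2.imwrite('pics/b_crop.png',np.hstack(cr)[:,:,::-1])
print([(int(c[0])-32,int(c[1])-30) for c in (t,d)])
```

```text
[484.3  12.6 324.9] [-3.1412e+00  5.0000e-04 -8.2600e-02] [-0.1   0.37  0.02  1.94 -0.01  0.84 -1.72] 4.85
(np.float64(231.91543385402375), np.float64(139.9117650506596)) (np.float64(341.30559477446997), np.float64(139.6770270507963))
[(199, 109), (309, 109)]
```

View pics/b_crop.png

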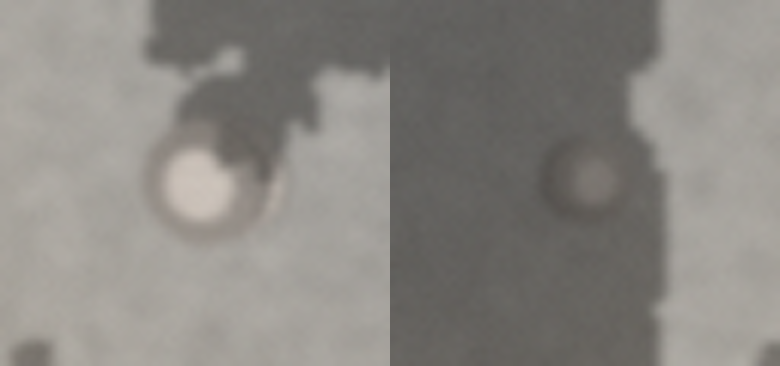

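Run:
```python
from h import *
im=grab('wrist'); s=ctrl.read_state()
p=im['pixels'][:,:,0].astype(int)
# refine tall top: bright disk
q,st=blob(im,231.4,138.6,(195,0,0),(255,255,255),r=8,space=cv2.COLOR_RGB2RGBA if 0 else cv2.COLOR_RGB2BGR) if 0 else (None,None)
def cen(u,v,r,th):
    u,v=int(round(u)),int(round(v)); w=p[v-r:v+r+1,u-r:u+r+1].astype(float); w=cv2.resize(w,None,fx=4,fy=4,interpolation=cv2.INTER_LINEAR)
    m=(w>th).astype(np.uint8); n,l,stt,c=cv2.connectedComponentsWithStats(m); i=1+np.argmax(stt[1:,4]); return (c[i]+.5)/4-.5+[u-r,v-r],stt[i]
print(p[139,220:246],p[138,332:352])
t,a=cen(231.4,138.6,8,200); d,b=cen(342.1,138.2,6,105); print(t,a,d,b)
for t_,d_ in((t,d),((231.4,138.6),(342.1,138.2))):
    T,D=onz(im,*t_,52),onz(im,*d_,30); v=(T-D)[:2]; print(T.round(1),D.round(1),np.linalg.norm(v),'board yaw',np.arctan2(-v[0],v[1]))
```

```text
[165 162 155 149 151 164 181 198 201 203 204 203 203 203 204 200 190 170
 151 144 140 134 133 150 168 164] [ 96  92  85  90  94  96 102 113 119 122 123 123 122 116 108 104 102 104
 103 106]
[231.2044849  139.24311723] [ 21  19  29  31 563] [342.55075463 137.63498053] [  10    5   36   38 1027]
[540.2  65.4  52. ] [531.2 -54.5  30. ] 120.16008202712581 board yaw -0.074515918004563
[540.8  65.1  52. ] [530.7 -54.   30. ] 119.45372998710863 board yaw -0.08508692158563434
```

Run:
```python
from h import *
im=grab('wrist'); h=cv2.cvtColor(im['pixels'],cv2.COLOR_RGB2HSV)
m=(h[:,:,1]<38).astype(np.uint8); m[230:]=0
m=cv2.morphologyEx(m,cv2.MORPH_CLOSE,np.ones((9,9))); m=cv2.morphologyEx(m,cv2.MORPH_OPEN,np.ones((9,9)))
c=max(cv2.findContours(m,0,1)[0],key=cv2.contourArea)[:,0]
P=np.array([onz(im,*p,15)[:2] for p in c],np.float32)
print(c.min(0),c.max(0),cv2.minAreaRect(P))
# fit left long edge near pins (bottom in image) 
x0=c[:,0];lo=[c[(x0==u)][:,1].max() for u in range(200,380) if (x0==u).any()]
us=[u for u in range(200,380) if (x0==u).any()]
Q=np.array([onz(im,u,v+.5,15)[:2] for u,v in zip(us,lo)],np.float32)
vx,vy,px,py=cv2.fitLine(Q,cv2.DIST_HUBER,0,.01,.01).ravel(); y=np.array([vx,vy])*np.sign(vy); print('edge yaw',np.arctan2(-y[0],y[1]),px,py)
x=np.array([y[1],-y[0]])
for n,p in(('tall',(540.5,65.2)),('dow',(530.9,-54.2))): print(n,'dist from -x edge',(np.array(p)-[px,py])@x)
```

```text
[188  19] [389 175] ((575.0739135742188, 2.4381790161132812), (216.29269409179688, 165.76319885253906), 85.29670715332031)
edge yaw -0.08154304 490.82098 -4.304736
tall dist from -x edge 43.85259489920488
dow dist from -x edge 44.009946561423426
```

Call:
send_rows(rows=[[[-6.9,-25.45,17.5,0,0,-0.219],[-6.9,-25.45,17.5,0,0,-0.219],[-6.9,-25.45,17.5,0,0,-0.219],[-6.9,-25.45,17.5,0,0,-0.219],[-6.9,-25.45,17.5,0,0,-0.219],[-6.9,-25.45,17.5,0,0,-0.219],[-6.9,-25.45,17.5,0,0,-0.219],[-6.9,-25.45,17.5,0,0,-0.219],[-6.9,-25.45,17.5,0,0,-0.219],[-6.9,-25.45,17.5,0,0,-0.219]]])

```text
clock: 5.95
eef_pos: [438.9, 268.7, 151.0]
tool_rot: [3.141, -0.002, 0.131]
force: [0.4, -1.0, -0.2]
width: 85.5
gripper_force: 0.0
```

```bash
cat > go.py <<'E'
import sys; from h import *
# usage: x y z yaw -> row in tool cm / rad
x,y,z,yaw=map(float,sys.argv[1:5]); s=ctrl.read_state()
T=R.from_euler('xyz',s['tool_rot']); Tg=R.from_euler('xyz',[np.pi,0,yaw])
print(s['clock'],s['eef_pos'].round(1),s['tool_rot'].round(4),'w',round(s['width'],1),'f',s['force'].round(1),s['qpos'].round(2))
print('row',(T.inv().apply(np.array([x,y,z])-s['eef_pos'])/10).round(3),(T.inv()*Tg).as_rotvec().round(4))
E
python3 go.py 436.5 271.9 86 .1365
```

```text
5.95 [438.9 268.7 151. ] [ 3.1409e+00 -1.5000e-03  1.3090e-01] w 85.5 f [ 0.4 -1.  -0.2] [-0.6   0.67 -0.01  2.02  0.02  0.45 -2.07]
row [-0.207 -0.35   6.498] [ 0.0007 -0.0015 -0.0056]
```

Call:
send_rows(rows=[[[0,0,3,0,0,0],[0,0,6.5,0,0,0],[0,0,6.5,0,0,0],[0,0,6.5,0,0,0],[0,0,6.5,0,0,0],[0,0,6.5,0,0,0]]])

```text
clock: 6.55
eef_pos: [438.9, 270.9, 86.8]
tool_rot: [-3.14, -0.003, 0.133]
force: [0.5, -0.2, 0.2]
width: 85.2
gripper_force: 0.0
```

```bash
python3 go.py 436.5 271.9 86 .1365
```

```text
6.55 [438.9 270.9  86.8] [-3.1403e+00 -2.9000e-03  1.3310e-01] w 85.2 f [ 0.5 -0.2  0.2] [-0.6   0.79 -0.01  2.04  0.03  0.3  -2.07]
row [-0.22  -0.135  0.075] [-0.0013 -0.0029 -0.0034]
```

Call:
send_rows(rows=[[[-0.22,-0.13,0.05,0,-0.003,-0.003],[-0.22,-0.13,0.05,0,-0.003,-0.003],[-0.22,-0.13,0.05,0,-0.003,-0.003]]])

```text
clock: 6.85
eef_pos: [435.4, 271.9, 84.8]
tool_rot: [-3.141, 0.003, 0.137]
force: [-0.4, 0.1, -0.1]
width: 85.1
gripper_force: 0.0
```

Call:
send_rows(rows=[[[0,0,0,0,0,0],[0,0,0,0,0,0],[0,0,0,0,0,0],[0,0,0,0,0,0],[0,0,0,0,0,0],[0,0,0,0,0,0],[0,0,0,0,0,0],[0,0,0,0,0,0],[0,0,0,0,0,0]]], grip=255)

```text
clock: 7.75
eef_pos: [435.5, 271.7, 84.6]
tool_rot: [-3.142, 0.003, 0.137]
force: [0.4, -0.8, 3.1]
width: 15.0
gripper_force: 59.2
```

```bash
python3 go.py 436.5 271.9 186 .1365
```

```text
7.75 [435.5 271.7  84.6] [-3.1415e+00  2.8000e-03  1.3680e-01] w 15.0 f [ 0.4 -0.8  3.1] [-0.6   0.8  -0.01  2.04  0.03  0.3  -2.07]
row [  0.071  -0.012 -10.145] [-0.0001  0.0028  0.0003]
```

Call:
send_rows(rows=[[[0,0,-2,0,0,0],[0,0,-5,0,0,0],[0,0,-8,0,0,0],[2,4,-11,0,0,0.02],[3.5,8,-11,0,0,0.05],[5,12,-11,0,0,0.08],[6,16,-11,0,0,0.12],[7,20,-11,0,0,0.15],[8.5,24,-11,0,0,0.18],[9.5,27,-11,0,0,0.2]]])

```text
clock: 8.75
eef_pos: [567.3, 13.9, 193.7]
tool_rot: [3.14, 0.003, -0.067]
force: [0.3, 0.6, -2.9]
width: 15.2
gripper_force: 59.0
```

```bash
python3 go.py 578.6 -10.0 170 -0.0812
```

```text
8.75 [567.3  13.9 193.7] [ 3.1398e+00  3.1000e-03 -6.6900e-02] w 15.2 f [ 0.3  0.6 -2.9] [-0.06  0.66 -0.02  1.85  0.02  0.64 -1.73]
row [1.29  2.301 2.374] [0.0018 0.0031 0.0143]
```

Call:
send_rows(rows=[[[1.29,2.3,2.4,0.001,0.003,0.014],[1.29,2.3,4.3,0.001,0.003,0.014],[1.29,2.3,4.3,0.001,0.003,0.014],[1.29,2.3,4.3,0.001,0.003,0.014],[1.29,2.3,4.3,0.001,0.003,0.014]]])

```text
clock: 9.25
eef_pos: [578.3, -5.5, 151.9]
tool_rot: [-3.141, -0.001, -0.076]
force: [1.0, -0.4, -1.2]
width: 15.5
gripper_force: 59.0
```

```bash
python3 go.py 578.6 -10.0 140 -0.0812
python3 - <<'E'
from h import *
a=grab('scene');b=grab('side')
A=cv2.resize(a['pixels'][190:300,255:390],(400,326),interpolation=cv2.INTER_CUBIC)
B=cv2.resize(b['pixels'][150:240,200:310],(400,326),interpolation=cv2.INTER_CUBIC)
cv2.imwrite('pics/h1.png',np.hstack([A,B])[:,:,::-1])
E
```

```text
9.25 [578.3  -5.5 151.9] [-3.1405e+00 -1.0000e-03 -7.5600e-02] w 15.5 f [ 1.  -0.4 -1.2] [-0.03  0.73 -0.02  1.85  0.02  0.56 -1.7 ]
row [0.066 0.446 1.191] [-0.0011 -0.001   0.0056]
```

View pics/h1.png

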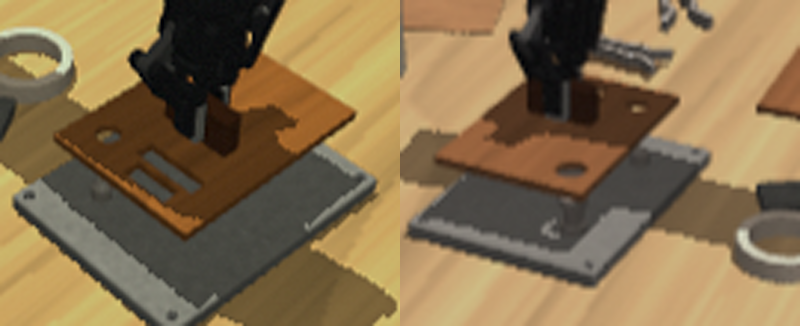

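Call:
send_rows(rows=[[[0.07,0.44,0.2,-0.001,0,0.0055],[0.07,0.44,0.2,-0.001,0,0.0055],[0.07,0.44,0.2,-0.001,0,0.0055],[0.07,0.44,0.2,-0.001,0,0.0055]]])

```text
clock: 9.75
eef_pos: [578.4, -11.1, 149.2]
tool_rot: [3.141, -0.0, -0.083]
force: [0.6, 0.5, -2.0]
width: 15.4
gripper_force: 59.1
```

```bash
python3 go.py 578.6 -10.0 140 -0.0812
```

```text
9.75 [578.4 -11.1 149.2] [ 3.141e+00 -2.000e-04 -8.280e-02] w 15.4 f [ 0.6  0.5 -2. ] [-0.02  0.74 -0.01  1.85  0.02  0.56 -1.7 ]
row [ 0.012 -0.109  0.925] [ 0.0006 -0.0002 -0.0016]
```

Call:
send_rows(rows=[[[0.02,-0.1,0.5,0,0.003,-0.0016],[0.02,-0.1,1.0,0,0.003,-0.0016],[0.02,-0.1,1.4,0,0.003,-0.0016],[0.02,-0.1,1.8,0,0.003,-0.0016],[0.02,-0.1,2.2,0,0.003,-0.0016],[0.02,-0.1,2.6,0,0.003,-0.0016],[0.02,-0.1,2.6,0,0.003,-0.0016]]])

```text
clock: 10.45
eef_pos: [578.4, -10.2, 122.5]
tool_rot: [3.141, -0.002, -0.081]
force: [0.2, -0.2, -1.9]
width: 14.9
gripper_force: 59.1
```

```bash
python3 go.py 578.6 -10.0 116 -0.0812
```

```text
10.45 [578.4 -10.2 122.5] [ 3.1408e+00 -2.2000e-03 -8.1200e-02] w 14.9 f [ 0.2 -0.2 -1.9] [-0.02  0.78 -0.01  1.86  0.02  0.5  -1.7 ]
row [ 0.02  -0.021  0.649] [ 0.0008 -0.0022  0.    ]
```

Tall pin has entered freely. Continue down.

Call:
send_rows(rows=[[[0.02,-0.02,0.4,0,0,0],[0.02,-0.02,0.8,0,0,0],[0.02,-0.02,1.1,0,0,0],[0.02,-0.02,1.4,0,0,0],[0.02,-0.02,1.4,0,0,0]]])

```text
clock: 10.95
eef_pos: [578.6, -10.0, 108.7]
tool_rot: [3.141, -0.002, -0.081]
force: [-0.2, -0.0, -2.4]
width: 15.2
gripper_force: 59.1
```

```bash
python3 go.py 578.6 -10.0 99.6 -0.0812
```

```text
10.95 [578.6 -10.  108.7] [ 3.1409e+00 -2.3000e-03 -8.1100e-02] w 15.2 f [-0.2 -0.  -2.4] [-0.02  0.8  -0.01  1.86  0.02  0.48 -1.7 ]
row [-0.004  0.003  0.908] [ 0.0007 -0.0023  0.0001]
```

Underside is at ~24 mm, below the dowel top; no contact. On down.

Call:
send_rows(rows=[[[0,0,0.4,0,0,0],[0,0,0.7,0,0,0],[0,0,0.9,0,0,0],[0,0,0.95,0,0,0],[0,0,0.95,0,0,0]]])

```text
clock: 11.45
eef_pos: [578.9, -10.0, 99.8]
tool_rot: [3.141, -0.003, -0.081]
force: [-0.8, -0.6, 0.4]
width: 14.9
gripper_force: 59.6
```

```bash
python3 go.py 578.6 -10.0 99.6 -0.0812
```

```text
11.45 [578.9 -10.   99.8] [ 3.1409e+00 -3.0000e-03 -8.1100e-02] w 14.9 f [-0.8 -0.6  0.4] [-0.02  0.82 -0.01  1.86  0.02  0.46 -1.71]
row [-0.029  0.005  0.023] [ 0.0007 -0.003   0.0001]
```

Call:
send_rows(rows=[[[0,0,0,0,0,0],[0,0,0,0,0,0],[0,0,0,0,0,0],[0,0,0,0,0,0],[0,0,0,0,0,0],[0,0,-2,0,0,0],[0,0,-5,0,0,0],[0,0,-9,0,0,0],[0,0,-13,0,0,0],[0,0,-15,0,0,0]]], grip=0)

```text
clock: 12.45
eef_pos: [579.7, -9.8, 253.2]
tool_rot: [3.142, -0.008, -0.081]
force: [0.9, 0.0, 0.4]
width: 85.6
gripper_force: 0.0
```

Run:
```python
from h import *
im=grab('wrist'); im['E']=np.load('w1E.npy')
im['pixels']=cv2.imread('pics/w1.png')[:,:,::-1].copy()
a,b=onz(im,288,186,14),onz(im,312,198,14)
hs=[onz(im,u,v,31) for u,v in((319,80),(370,92),(355,138),(303,121))]
print(a,b,np.linalg.norm(a-b)); H=np.mean(hs,0); print('holder roof',np.round(hs,1).tolist(),H)
t=(a+b)/2; d=(H-t)[:2]; print('yaw est',np.arctan2(d[1],d[0]),np.linalg.norm(d))
e=hs[2]-hs[3]+hs[1]-hs[0];print('roof edges',np.arctan2(e[1],e[0]),[np.linalg.norm(hs[i]-hs[i-1]) for i in range(4)])
s=ctrl.read_state();print(s['eef_pos'],s['force'],s['width'],s['qpos'].round(2))
```

```text
[ 585.9057412  -229.57217413   14.        ] [ 578.7886327  -263.17626665   14.        ] 34.349501707171
holder roof [[713.1, -230.8, 31.0], [715.7, -289.6, 31.0], [663.5, -289.1, 31.0], [666.3, -225.5, 31.0]] [ 689.66085    -258.77598576   31.        ]
yaw est -0.11505518551408883 108.02789483050604
roof edges -1.5717852352150772 [np.float64(47.057032805958094), np.float64(58.895100347361186), np.float64(52.19395393986216), np.float64(63.63856386012583)]
[580.81203758  -9.82999132 255.2978105 ] [0.5310868  0.79541059 0.9178004 ] 85.28213631015777 [-0.02  0.58 -0.02  1.78  0.01  0.77 -1.7 ]
```

Call:
send_rows(rows=[[[-0.2,23.6,3,0,0,0.019],[-0.2,23.6,3,0,0,0.019],[-0.2,23.6,3,0,0,0.019],[-0.2,23.6,3,0,0,0.019],[-0.2,23.6,3,0,0,0.019],[-0.2,23.6,3,0,0,0.019],[-0.2,23.6,3,0,0,0.019],[-0.2,23.6,3,0,0,0.019],[-0.2,23.6,3,0,0,0.019]]])

```text
clock: 13.4
eef_pos: [558.1, -242.7, 219.9]
tool_rot: [-3.141, -0.003, -0.097]
force: [0.2, 0.4, -0.1]
width: 85.3
gripper_force: 0.0
```

Run:
```python
from h import *
im=grab('wrist','c_a.png');np.save('c_aE.npy',im['E']);s=ctrl.read_state();print(s['clock'],s['eef_pos'],s['tool_rot'])
u,v=map(int,proj(im,(640,-250,14))); print(u,v)
c=im['pixels'][max(v-110,0):v+100,u-140:u+140]; print('origin',u-140,max(v-110,0),c.shape)
a=grab('scene');A=a['pixels'][195:305,255:390]
A=cv2.resize(A,(240,196)); C=cv2.resize(c,(560,int(c.shape[0]*2)),interpolation=cv2.INTER_CUBIC)
o=np.zeros((max(C.shape[0],196),800,3),np.uint8);o[:C.shape[0],:560]=C;o[:196,560:]=A
cv2.imwrite('pics/c_crop.png',o[:,:,::-1])
```

```text
13.45 [ 558.05925357 -242.97217721  219.92252966] [-3.14135454 -0.003339   -0.0972354 ]
285 104
origin 145 0 (204, 280, 3)
```

View pics/c_crop.png

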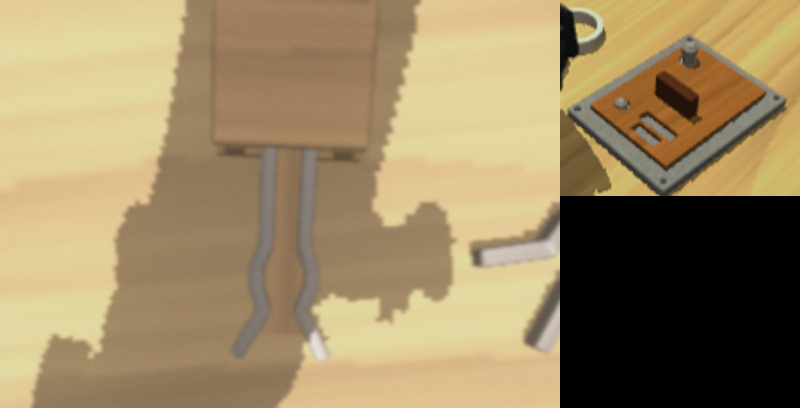

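Run:
```python
from h import *
im=grab('wrist');p=im['pixels'];h=cv2.cvtColor(p,cv2.COLOR_RGB2HSV)
s=ctrl.read_state();T=R.from_euler('xyz',s['tool_rot']).as_matrix()
m=(h[:,:,1]<58).astype(np.uint8)
out=[]
for v in range(74,180,4):
    xs=np.where(m[v,250:315])[0]+250
    g=np.split(xs,np.where(np.diff(xs)>2)[0]+1)
    g=[(a[0],a[-1]) for a in g if len(a)>=3]
    w=[np.round((T.T@(onz(im,u,v,20)-s['eef_pos']))[:2],1).tolist() for a in g for u in(a[0]-.5,a[1]+.5)]
    print(v,g,[x[1] for x in w],w[0][0] if w else '')
```

```text
74 [(np.int64(276), np.int64(281))] [-9.0, -4.3] 104.3
78 [(np.int64(275), np.int64(281)), (np.int64(295), np.int64(302))] [-9.8, -4.3, 6.0, 12.2] 101.4
82 [(np.int64(275), np.int64(281)), (np.int64(295), np.int64(301))] [-9.8, -4.3, 6.0, 11.5] 98.4
86 [(np.int64(275), np.int64(281)), (np.int64(295), np.int64(301))] [-9.8, -4.3, 6.0, 11.5] 95.5
90 [(np.int64(275), np.int64(281)), (np.int64(295), np.int64(301))] [-9.8, -4.3, 6.0, 11.6] 92.5
94 [(np.int64(275), np.int64(281)), (np.int64(295), np.int64(301))] [-9.8, -4.3, 6.1, 11.6] 89.5
98 [(np.int64(274), np.int64(280)), (np.int64(294), np.int64(300))] [-10.6, -5.1, 5.3, 10.9] 86.5
102 [(np.int64(274), np.int64(280)), (np.int64(294), np.int64(300))] [-10.7, -5.1, 5.3, 10.9] 83.5
106 [(np.int64(274), np.int64(280)), (np.int64(294), np.int64(300))] [-10.7, -5.1, 5.4, 11.0] 80.5
110 [(np.int64(274), np.int64(280)), (np.int64(294), np.int64(300))] [-10.7, -5.1, 5.4, 11.0] 77.4
114 [(np.int64(274), np.int64(280)), (np.int64(294), np.int64(299))] [-10.7, -5.1, 5.4, 10.3] 74.3
118 [(np.int64(274), np.int64(280)), (np.int64(293), np.int64(299
[... 778 characters left out ...]
, np.int64(299))] [-13.4, -7.6, 4.8, 10.6] 45.7
154 [(np.int64(272), np.int64(278)), (np.int64(292), np.int64(298))] [-12.6, -6.8, 4.0, 9.9] 42.4
158 [(np.int64(270), np.int64(276)), (np.int64(293), np.int64(299))] [-14.3, -8.5, 4.9, 10.7] 39.1
162 [(np.int64(268), np.int64(274)), (np.int64(295), np.int64(301))] [-16.0, -10.2, 6.6, 12.5] 35.8
166 [(np.int64(265), np.int64(272)), (np.int64(296), np.int64(303))] [-18.6, -11.9, 7.5, 14.2] 32.5
170 [(np.int64(263), np.int64(269)), (np.int64(298), np.int64(305))] [-20.3, -14.4, 9.2, 15.9] 29.1
174 [(np.int64(261), np.int64(267)), (np.int64(300), np.int64(307))] [-22.1, -16.1, 10.9, 17.7] 25.7
178 [(np.int64(302), np.int64(307))] [12.7, 17.8] 22.4
```

```bash
python3 - <<'E'
from h import *
s=ctrl.read_state();T=R.from_euler('xyz',s['tool_rot']).as_matrix()
im=grab('wrist')
W=lambda x,y,z:s['eef_pos']+T@np.array([x,y,s['eef_pos'][2]-z])
print('seat',W(56.2,-1.0,20).round(1))
im['E']=np.load('w1E.npy')
img=cv2.cvtColor(cv2.imread('pics/w1.png'),cv2.COLOR_BGR2HSV)
# triangulate right tip end (bright) and seat outer edges between the two views
for z in (10,20,30): print(z,[np.round(proj(im,onz(grab('wrist'),u,v,z)),1) for u,v in((261,174),(307,174),(269,138))])
m=(img[:,:,1]<58).astype(np.uint8)
for v in range(160,200,4):
    xs=np.where(m[v,275:335])[0]+275; print(v,[(a[0],a[-1]) for a in np.split(xs,np.where(np.diff(xs)>2)[0]+1) if len(a)>1])
E
python3 go.py 614 -248 130 -0.137
```

```text
seat [ 614.6 -248.2   20.2]
10 [array([284. , 185.3]), array([313.6, 196.3]), array([298.4, 164.9])]
20 [array([285.4, 186.2]), array([314.6, 197. ]), array([299.6, 165.9])]
30 [array([286.7, 187. ]), array([315.3, 197.6]), array([300.6, 166.9])]
160 [(np.int64(300), np.int64(307)), (np.int64(317), np.int64(322))]
164 [(np.int64(298), np.int64(303)), (np.int64(316), np.int64(320))]
168 [(np.int64(297), np.int64(301)), (np.int64(316), np.int64(320))]
172 [(np.int64(296), np.int64(300)), (np.int64(315), np.int64(320))]
176 [(np.int64(295), np.int64(300)), (np.int64(312), np.int64(318))]
180 [(np.int64(289), np.int64(298)), (np.int64(308), np.int64(314))]
184 [(np.int64(285), np.int64(292)), (np.int64(308), np.int64(312))]
188 [(np.int64(284), np.int64(287)), (np.int64(308), np.int64(312))]
192 [(np.int64(308), np.int64(313))]
196 [(np.int64(309), np.int64(313))]
14.05 [ 557.4 -244.9  219.8] [ 3.141e+00 -3.100e-03 -1.002e-01] w 85.6 f [-1.   0.7 -0.1] [ 0.39  0.67 -0.03  1.72  0.03  0.75 -1.33]
row [ 5.632 -0.267  8.994] [ 0.0005 -0.0031  0.0368]
```

Call:
send_rows(rows=[[[5.65,-0.25,4,0,0,0.037],[5.65,-0.25,9,0,0,0.037],[5.65,-0.25,9,0,0,0.037],[5.65,-0.25,9,0,0,0.037],[5.65,-0.25,9,0,0,0.037],[5.65,-0.25,9,0,0,0.037]]])

```text
clock: 14.65
eef_pos: [614.6, -249.1, 132.3]
tool_rot: [3.14, -0.006, -0.138]
force: [-0.3, 0.2, -0.6]
width: 85.7
gripper_force: 0.0
```

```bash
python3 go.py 614.5 -248 82 -0.138
```

```text
14.65 [ 614.6 -249.1  132.3] [ 3.1401 -0.0061 -0.138 ] w 85.7 f [-0.3  0.2 -0.6] [ 0.35  0.85 -0.02  1.61  0.02  0.68 -1.38]
row [-0.057 -0.11   5.03 ] [ 0.0015 -0.0061  0.    ]
```

Call:
send_rows(rows=[[[0,-0.1,2.5,0.001,-0.006,0],[0,-0.1,5,0.001,-0.006,0],[0,-0.1,5,0.001,-0.006,0],[0,-0.1,5,0.001,-0.006,0],[0,-0.1,5,0.001,-0.006,0],[0,-0.1,5,0.001,-0.006,0]]])

```text
clock: 15.25
eef_pos: [615.4, -247.7, 81.9]
tool_rot: [3.141, -0.0, -0.137]
force: [-0.1, -0.1, 0.6]
width: 85.3
gripper_force: 0.0
```

```bash
python3 go.py 614.5 -248 82 -0.138
```

```text
15.25 [ 615.4 -247.7   81.9] [ 3.1415 -0.     -0.1373] w 85.3 f [-0.1 -0.1  0.6] [ 0.35  0.92 -0.02  1.61  0.02  0.6  -1.39]
row [-0.085  0.046 -0.014] [ 0.0001 -0.      0.0007]
```

Call:
send_rows(rows=[[[-0.08,0.04,0,0,0,0],[-0.08,0.04,0,0,0,0],[-0.08,0.04,0,0,0,0],[-0.08,0.04,0,0,0,0],[-0.08,0.04,0,0,0,0],[-0.08,0.04,0,0,0,0],[-0.08,0.04,0,0,0,0],[-0.08,0.04,0,0,0,0]]], grip=255)

```text
clock: 16.05
eef_pos: [613.8, -247.8, 80.5]
tool_rot: [-3.141, 0.002, -0.137]
force: [-0.9, -0.2, 5.4]
width: 25.1
gripper_force: 60.2
```

```bash
python3 go.py 614.5 -248 82 -0.138
```

```text
16.05 [ 613.8 -247.8   80.5] [-3.1415e+00  2.4000e-03 -1.3730e-01] w 25.1 f [-0.9 -0.2  5.4] [ 0.35  0.92 -0.02  1.62  0.02  0.6  -1.39]
row [ 0.076  0.008 -0.15 ] [-0.0001  0.0024  0.0007]
```

Call:
send_rows(rows=[[[-0.5,0,0,0,0,0],[-1.5,0,0,0,0,0],[-2.5,0,0,0,0,0],[-3.5,0,0,0,0,0],[-4.5,0,0,0,0,0],[-5.5,0,0,0,0,0],[-6.5,0,0,0,0,0],[-6.5,0,0,0,0,0]]])

```text
clock: 16.85
eef_pos: [546.1, -238.2, 79.7]
tool_rot: [-3.14, 0.008, -0.138]
force: [-2.9, 0.3, 3.3]
width: 25.1
gripper_force: 59.9
```

```bash
python3 go.py 554 -240 82 -0.138;python3 - <<'E'
from h import *
a=grab('scene','s_c.png');b=grab('wrist')
s=ctrl.read_state();u,v=map(int,proj(a,(600,-245,14)));print(u,v)
A=cv2.resize(a['pixels'][v-50:v+50,u-65:u+65],(400,308),interpolation=cv2.INTER_CUBIC)
B=cv2.resize(b['pixels'][60:340,150:420],(400,415),interpolation=cv2.INTER_CUBIC)
o=np.zeros((415,800,3),np.uint8);o[:308,:400]=A;o[:,400:]=B
cv2.imwrite('pics/s_crop.png',o[:,:,::-1])
E
```

```text
16.85 [ 546.1 -238.2   79.7] [-3.1404  0.0081 -0.1379] w 25.1 f [-2.9  0.3  3.3] [ 0.37  0.87 -0.02  1.81  0.03  0.47 -1.37]
row [ 0.804  0.066 -0.237] [-0.0012  0.0081  0.0001]
246 327
```

View pics/s_crop.png

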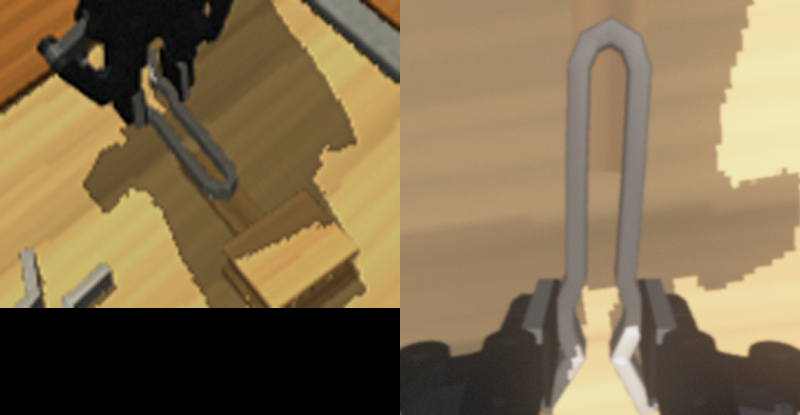

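```bash
cat > clip.py <<'E'
from h import *
import sys
# legs / tail of the clip in the tool frame, top face at height z
z=float(sys.argv[1]); im=grab('wrist');s=ctrl.read_state();T=R.from_euler('xyz',s['tool_rot']).as_matrix()
h=cv2.cvtColor(im['pixels'],cv2.COLOR_RGB2HSV);m=(h[:,:,1]<int(sys.argv[2])).astype(np.uint8)
L=lambda u,v:(T.T@(onz(im,u,v,z)-s['eef_pos']))[:2].round(1)
v0,v1=int(sys.argv[3]),int(sys.argv[4])
for v in range(v0,v1,6):
    xs=np.where(m[v,240:340])[0]+240
    if len(xs): print(v,xs[0],xs[-1],L(xs[0]-.5,v),L(xs[-1]+.5,v),'mid',((L(xs[0]-.5,v)+L(xs[-1]+.5,v))/2).round(2))
print(s['eef_pos'],s['tool_rot'])
E
python3 clip.py 20 58 64 250
python3 go.py 546 -238 180 -.138
```

```text
76 283 300 [82.4 -2.2] [82.4  4.5] mid [82.4   1.15]
82 272 310 [80.3 -6.3] [80.3  8.3] mid [80.3  1. ]
88 270 313 [78.2 -7.1] [78.2  9.5] mid [78.2  1.2]
94 267 315 [76.1 -8.3] [76.1 10.3] mid [76.1  1. ]
100 264 317 [73.9 -9.4] [73.9 11.1] mid [73.9   0.85]
106 263 319 [71.7 -9.8] [71.7 12. ] mid [71.7  1.1]
112 263 318 [69.5 -9.9] [69.6 11.6] mid [69.55  0.85]
118 263 318 [67.3 -9.9] [67.3 11.7] mid [67.3  0.9]
124 263 317 [ 65.1 -10. ] [65.1 11.4] mid [65.1  0.7]
130 263 317 [ 62.8 -10. ] [62.9 11.4] mid [62.85  0.7 ]
136 263 317 [ 60.6 -10. ] [60.6 11.5] mid [60.6   0.75]
142 263 316 [ 58.3 -10.1] [58.3 11.2] mid [58.3   0.55]
148 263 316 [ 55.9 -10.1] [56.  11.2] mid [55.95  0.55]
154 263 315 [ 53.6 -10.2] [53.6 10.9] mid [53.6   0.35]
160 263 315 [ 51.2 -10.2] [51.2 11. ] mid [51.2  0.4]
166 262 315 [ 48.8 -10.6] [48.8 11. ] mid [48.8  0.2]
172 262 314 [ 46.4 -10.7] [46.4 10.7] mid [46.4  0. ]
178 262 314 [ 44.  -10.7] [44.  10.8] mid [44.    0.05]
184 262 313 [ 41.5 -10.8] [41.5 10.4] mid [41.5 -0.2]
190 262 313 [ 39.  -10.8] [39.  10.5] mid [39.   -0.15]
196 263 312 [ 36.5 -10.5] [36.5 10.1] mid [36.5 -0.2]
202 262 312 [ 34.  -10.9] [34.  10.2] mid [34.   -0.35]
208 262 311 [ 31.4 -11. ] [31.4  9.8] mid [31.4 -0.6]
214 262 311 [ 28.8 -11. ] [28.8  9.9] mid [28.8  -0.55]
220 262 310 [ 26.2 -11.1] [26.2  9.5] mid [26.2 -0.8]
226 262 310 [ 23.5 -11.1] [23.5  9.6] mid [23.5  -0.75]
232 262 309 [ 20.8 -11.1] [20.9  9.2] mid [20.85 -0.95]
238 262 309 [ 18.1 -11.2] [18.2  9.3] mid [18.15 -0.95]
244 262 308 [ 15.4 -11.2] [15.4  8.9] mid [15.4  -1.15]
[ 547.96902083 -238.46508792   79.74755419] [-3.14069263  0.00587284 -0.1373958 ]
17.0 [ 548.  -238.5   79.7] [-3.1407  0.0059 -0.1374] w 24.6 f [-1.9 -0.1  2.2] [ 0.37  0.87 -0.02  1.81  0.03  0.47 -1.37]
row [ -0.26   -0.028 -10.024] [-0.0009  0.0059  0.0006]
```

Call:
send_rows(rows=[[[0,0,-2,0,0,0],[0,0,-5,0,0,0],[0,0,-8,0,0,0],[0,-4,-10,0,0.005,-0.01],[0.1,-8,-10,0,0.005,-0.02],[0.2,-12,-10,0,0.005,-0.04],[0.2,-16,-10,0,0.005,-0.06],[0.3,-20,-10,0,0.005,-0.08],[0.3,-24,-10,0,0.005,-0.087],[0.3,-28,-10,0,0.005,-0.087]]])

```text
clock: 18.0
eef_pos: [590.8, 40.2, 179.7]
tool_rot: [-3.141, -0.001, -0.05]
force: [-0.1, -0.5, -1.8]
width: 25.0
gripper_force: 59.6
```

```bash
python3 go.py 592.4 61.1 120 -0.05
```

```text
18.0 [590.8  40.2 179.7] [-3.141e+00 -1.300e-03 -4.960e-02] w 25.0 f [-0.1 -0.5 -1.8] [-0.12  0.7   0.    1.79 -0.    0.64 -1.73]
row [ 0.05  -2.097  5.967] [-0.0006 -0.0013  0.0004]
```

Call:
send_rows(rows=[[[0.05,-2.1,1,0,0,0],[0.05,-2.1,3,0,0,0],[0.05,-2.1,6,0,0,0],[0.05,-2.1,6,0,0,0],[0.05,-2.1,6,0,0,0],[0.05,-2.1,6,0,0,0]]])

```text
clock: 18.6
eef_pos: [593.3, 59.1, 121.3]
tool_rot: [-3.141, -0.004, -0.051]
force: [0.3, 0.9, -0.4]
width: 24.8
gripper_force: 59.5
```

```bash
python3 go.py 592.4 61.1 96 -0.05; python3 clip.py 60 45 90 170
```

```text
18.6 [593.3  59.1 121.3] [-3.1407 -0.0039 -0.0505] w 24.8 f [ 0.3  0.9 -0.4] [-0.15  0.8   0.01  1.81 -0.01  0.53 -1.76]
row [-0.108 -0.189  2.534] [-0.0009 -0.0039 -0.0005]
90 269 313 [78.3 -7.6] [78.3  9.7] mid [78.3   1.05]
96 267 315 [76.1 -8.4] [76.2 10.5] mid [76.15  1.05]
102 264 317 [73.9 -9.6] [74.  11.4] mid [73.95  0.9 ]
108 264 318 [71.7 -9.7] [71.7 11.8] mid [71.7   1.05]
114 240 318 [ 69.5 -19.1] [69.5 11.9] mid [69.5 -3.6]
120 240 339 [ 67.2 -19.2] [67.2 20.2] mid [67.2  0.5]
126 240 339 [ 64.9 -19.3] [65.  20.3] mid [64.95  0.5 ]
132 240 339 [ 62.6 -19.3] [62.7 20.4] mid [62.65  0.55]
138 240 339 [ 60.3 -19.4] [60.3 20.5] mid [60.3   0.55]
144 240 339 [ 57.9 -19.5] [58.  20.6] mid [57.95  0.55]
150 240 339 [ 55.6 -19.6] [55.6 20.7] mid [55.6   0.55]
156 263 315 [ 53.2 -10.3] [53.2 11.1] mid [53.2  0.4]
162 263 314 [ 50.8 -10.4] [50.8 10.8] mid [50.8  0.2]
168 263 314 [ 48.3 -10.4] [48.4 10.8] mid [48.35  0.2 ]
[593.42818651  59.14958972 121.61472547] [-3.1405458  -0.00453102 -0.05059479]
```

Lower slowly to just above the plate.

Call:
send_rows(rows=[[[-0.1,-0.19,1,0,-0.004,0],[-0.1,-0.19,1.6,0,-0.004,0],[-0.1,-0.19,2.1,0,-0.004,0],[-0.1,-0.19,2.3,0,-0.004,0],[-0.1,-0.19,2.3,0,-0.004,0]]])

```text
clock: 19.15
eef_pos: [591.3, 61.2, 96.8]
tool_rot: [-3.141, 0.003, -0.05]
force: [0.7, 0.9, -0.5]
width: 25.4
gripper_force: 59.6
```

```bash
python3 go.py 592.4 61.1 95 -0.05
```

```text
19.15 [591.3  61.2  96.8] [-3.1412e+00  2.7000e-03 -5.0200e-02] w 25.4 f [ 0.7  0.9 -0.5] [-0.15  0.84  0.    1.82 -0.01  0.49 -1.76]
row [ 0.108 -0.     0.181] [-0.0004  0.0027 -0.0002]
```

Call:
send_rows(rows=[[[0,0,0.1,0,0,0],[0,0,0.2,0,0,0],[0,0,0.25,0,0,0],[0,0,0.25,0,0,0]]])

```text
clock: 19.55
eef_pos: [591.8, 61.1, 95.8]
tool_rot: [-3.141, 0.001, -0.05]
force: [-1.6, 0.5, 4.5]
width: 25.2
gripper_force: 62.9
```

Call:
send_rows(rows=[[[0,0,0,0,0,0],[0,0,0,0,0,0],[0,0,0,0,0,0],[0,0,0,0,0,0],[0,0,-1,0,0,0],[0,0,-3,0,0,0],[-1.5,0,-7,0,0,0],[-4,0,-10,0,0,0.03],[-4,0,-10,0,0,0.03],[-4,0,-10,0,0,0.03]]], grip=110)

```text
clock: 20.55
eef_pos: [552.3, 63.3, 196.2]
tool_rot: [-3.14, -0.001, -0.08]
force: [0.8, 0.4, 0.2]
width: 48.5
gripper_force: 0.0
```

Run:
```python
from h import *
im=grab('wrist','d_a.png');s=ctrl.read_state();print(s['clock'],s['eef_pos'],s['tool_rot'],s['width'])
B=im['pixels'][20:320,130:450]
cv2.imwrite('pics/d_crop.png',cv2.resize(B,(640,600),interpolation=cv2.INTER_CUBIC)[:,:,::-1])
```

```text
20.6 [552.28980384  63.18240402 195.25037651] [-3.14084844e+00  6.00800680e-04 -7.98213463e-02] 48.72326305973724
```

View pics/d_crop.png

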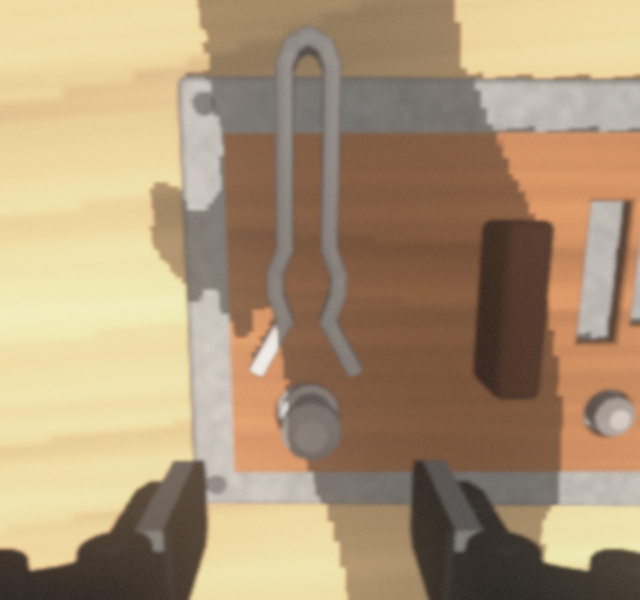

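Run:
```python
from h import *
im=grab('wrist');s=ctrl.read_state();T=R.from_euler('xyz',s['tool_rot']).as_matrix();print(s['eef_pos'],s['tool_rot'])
f=lambda p:(130+(p[0]+.5)/2-.5,20+(p[1]+.5)/2-.5)
L=lambda u,v,z:(T.T@(onz(im,u,v,z)-s['eef_pos']))[:2]
h=cv2.cvtColor(im['pixels'],cv2.COLOR_RGB2HSV)
W=lambda u,v,z:onz(im,u,v,z)[:2].round(1)
pts=[]
for v in range(36,182,4):
    m=np.where(h[v,250:325,1]<(45 if v<86 else 90))[0]+250
    if v<59 or v>85:
        if len(m)>3 and m[-1]-m[0]<70:
            a,b=L(m[0]-.5,v,35),L(m[-1]+.5,v,35); pts.append(np.r_[(a+b)/2,b[1]-a[1]])
pts=np.array(pts);print(pts[:,:3].round(1).tolist())
k=pts[(pts[:,2]>19)&(pts[:,2]<24)]
print('axis slope',np.polyfit(k[:,0],k[:,1],1))
print('tail end',L(*f((307,27)),35),'tips',L(*f((258,374)),35),L(*f((354,374)),35))
print('pin top',L(*f((310,428)),52),W(*f((310,428)),52),'dowel',L(*f((621,416)),30),W(*f((621,416)),30))
a,b=L(*f((222,135)),23),L(*f((235,468)),23);print('plate edge',a,b,'slope',(a-b)[1]/(a-b)[0])
a,b=L(*f((180,80)),15),L(*f((194,500)),15);print('board edge',a,b,'slope',(a-b)[1]/(a-b)[0])
```

```text
[552.17254468  63.08183458 194.57622854] [-3.14110519e+00  1.75494402e-03 -8.00207847e-02]
[[121.6, -2.3, 10.4], [119.3, -2.3, 15.6], [116.9, -2.6, 17.6], [114.5, -2.3, 19.6], [112.1, -2.3, 21.0], [109.7, -2.3, 21.0], [90.0, -2.6, 22.2], [87.5, -2.6, 22.3], [84.9, -2.6, 22.4], [82.3, -2.6, 22.4], [79.8, -2.6, 22.5], [77.2, -2.6, 22.6], [74.6, -2.6, 22.6], [71.9, -2.6, 22.7], [69.3, -2.6, 22.8], [66.6, -3.0, 22.2], [63.9, -3.0, 22.2], [61.2, -3.0, 22.3], [58.5, -3.0, 22.4], [55.8, -3.0, 22.4], [53.0, -3.0, 22.5], [50.3, -3.0, 25.4], [47.5, -3.0, 26.9], [44.7, -3.0, 29.8], [41.9, -2.6, 29.2], [39.0, -3.3, 29.3], [36.2, -3.0, 28.7], [33.3, -3.0, 27.3], [30.4, -3.0, 24.5], [27.5, -3.0, 23.2]]
axis slope [ 0.00995571 -3.4694381 ]
tail end [123.20177097  -2.48619279] tips [  7.47411963 -20.58104245] [ 7.52880195 14.96688645]
pin top [-7.75987704 -1.3128997 ] [544.3  65.1] dowel [-10.23976291 118.38440868] [532.2 -54. ]
plate edge [ 91.76270784 -32.6262439 ] [-34.89761544 -31.67114039] slope -0.00754066850639715
board edge [111.11314408 -48.0826014 ] [-52.85449372 -50.52199931] slope 0.014877313266556544
```

Call:
send_rows(rows=[[[5,-0.24,1,0,0.002,0.005],[10.63,-0.24,3,0,0.002,0.005],[10.63,-0.24,5,0,0.002,0.005],[10.63,-0.24,5,0,0.002,0.005],[10.63,-0.24,5,0,0.002,0.005],[10.63,-0.24,5,0,0.002,0.005]]])

```text
clock: 21.25
eef_pos: [657.3, 57.3, 144.9]
tool_rot: [-3.141, 0.001, -0.085]
force: [-0.7, -0.5, 0.1]
width: 48.3
gripper_force: 0.0
```

```bash
python3 go.py 658.4 57 97.5 -0.085
```

```text
21.25 [657.3  57.3 144.9] [-3.141e+00  6.000e-04 -8.480e-02] w 48.3 f [-0.7 -0.5  0.1] [-0.14  0.83  0.02  1.61 -0.02  0.7  -1.77]
row [0.114 0.019 4.736] [-0.0006  0.0006  0.0002]
```

Call:
send_rows(rows=[[[0.1,0.02,2,0,0,0],[0.1,0.02,4,0,0,0],[0.1,0.02,4.7,0,0,0],[0.1,0.02,4.7,0,0,0],[0.1,0.02,4.7,0,0,0],[0.1,0.02,4.7,0,0,0]]])

```text
clock: 21.85
eef_pos: [659.6, 56.9, 99.1]
tool_rot: [-3.141, -0.002, -0.085]
force: [0.8, 0.8, -0.4]
width: 48.8
gripper_force: 0.0
```

```bash
python3 go.py 658.4 57 97.5 -0.085
```

```text
21.85 [659.6  56.9  99.1] [-3.1406e+00 -2.3000e-03 -8.5000e-02] w 48.8 f [ 0.8  0.8 -0.4] [-0.14  0.9   0.01  1.62 -0.02  0.62 -1.77]
row [-0.118  0.002  0.157] [-0.0009 -0.0023 -0.    ]
```

Call:
send_rows(rows=[[[-0.1,0,0.15,0,-0.002,0],[-0.1,0,0.15,0,-0.002,0],[-0.1,0,0.15,0,-0.002,0],[-0.1,0,0.15,0,-0.002,0],[-0.1,0,0.15,0,-0.002,0],[-0.1,0,0.15,0,-0.002,0],[-0.1,0,0.15,0,-0.002,0]]], grip=255)

```text
clock: 22.55
eef_pos: [658.0, 56.9, 96.8]
tool_rot: [-3.141, 0.002, -0.085]
force: [-1.4, 0.6, 7.1]
width: 20.3
gripper_force: 61.5
```

```bash
python3 go.py 606.4 59.9 97.5 -0.0815
```

```text
22.55 [658.   56.9  96.8] [-3.141e+00  1.600e-03 -8.520e-02] w 20.3 f [-1.4  0.6  7.1] [-0.14  0.9   0.01  1.62 -0.02  0.62 -1.77]
row [-5.165  0.137 -0.063] [-0.0006  0.0016 -0.0037]
```

Call:
send_rows(rows=[[[0,0,-0.1,0,0,0],[-0.4,0.06,-0.12,0,0,-0.002],[-0.9,0.13,-0.12,0,0,-0.004],[-1.4,0.13,-0.12,0,0,-0.004],[-1.9,0.13,-0.12,0,0,-0.004],[-2.3,0.13,-0.12,0,0,-0.004],[-2.3,0.13,-0.12,0,0,-0.004]]])

```text
clock: 23.25
eef_pos: [634.0, 57.7, 97.4]
tool_rot: [-3.141, 0.003, -0.081]
force: [0.4, -0.2, -1.6]
width: 19.9
gripper_force: 60.8
```

```bash
python3 go.py 606.4 59.9 97.5 -0.0815
```

```text
23.25 [634.   57.7  97.4] [-3.1411e+00  2.8000e-03 -8.0800e-02] w 19.9 f [ 0.4 -0.2 -1.6] [-0.14  0.87  0.01  1.69 -0.02  0.58 -1.77]
row [-2.773  0.008 -0.003] [-0.0005  0.0028  0.0007]
```

Call:
send_rows(rows=[[[-0.4,0,0,0,0,0],[-0.8,0,0,0,0,0],[-1.2,0,0,0,0,0],[-1.5,0,0,0,0,0],[-1.5,0,0,0,0,0]]])

```text
clock: 23.75
eef_pos: [624.9, 58.5, 99.2]
tool_rot: [-3.14, -0.011, -0.082]
force: [8.1, -1.1, -1.9]
width: 20.6
gripper_force: 60.7
```

```bash
python3 go.py 606.4 59.9 97.5 -0.0815
```

```text
23.75 [624.9  58.5  99.2] [-3.1396 -0.0106 -0.0816] w 20.6 f [ 8.1 -1.1 -1.9] [-0.15  0.86  0.01  1.73 -0.02  0.54 -1.77]
row [-1.854  0.013  0.155] [-0.002  -0.0106 -0.    ]
```

Call:
send_rows(rows=[[[-0.4,0,0.05,0,0,0],[-0.8,0,0.1,0,0.004,0],[-1.1,0,0.1,0,0.006,0],[-1.3,0,0.1,0,0.006,0],[-1.3,0,0.1,0,0.006,0]]])

```text
clock: 24.25
eef_pos: [606.7, 59.8, 96.9]
tool_rot: [-3.141, -0.004, -0.081]
force: [0.4, -0.8, 4.9]
width: 20.4
gripper_force: 61.5
```

```bash
python3 go.py 606.4 59.9 97.5 -0.0815
```

```text
24.25 [606.7  59.8  96.9] [-3.1411 -0.004  -0.0811] w 20.4 f [ 0.4 -0.8  4.9] [-0.15  0.85  0.01  1.78 -0.02  0.51 -1.78]
row [-0.025 -0.005 -0.058] [-0.0005 -0.004   0.0004]
```

Call:
send_rows(rows=[[[-0.2,0,-0.05,0,0,0],[-0.2,0,-0.05,0,0,0],[-0.2,0,-0.05,0,0,0]]])

```text
clock: 24.55
eef_pos: [604.4, 60.0, 96.9]
tool_rot: [-3.141, -0.003, -0.081]
force: [-0.9, -1.5, 3.5]
width: 20.3
gripper_force: 61.3
```

Call:
send_rows(rows=[[[0.1,0,0,0,0,0],[0.1,0,0,0,0,0],[0.1,0,0,0,0,0],[0.1,0,0,0,0,0],[0.1,0,0,0,0,0],[0.1,0,-1,0,0,0],[0.1,0,-3,0,0,0],[0.1,0,-7,0,0,0],[-4,0,-10,0,0,0],[-7,0,-12,0,0,0]]], grip=110)

```text
clock: 25.55
eef_pos: [534.0, 65.7, 219.1]
tool_rot: [-3.14, -0.006, -0.082]
force: [-0.4, 0.4, -0.2]
width: 48.6
gripper_force: 0.0
```

Call:
send_rows(rows=[[[-2,0,-2,0,0,0],[-2,0,-2,0,0,0],[-2,0,-2,0,0,0]]])

```text
clock: 25.85
eef_pos: [515.4, 67.4, 237.6]
tool_rot: [-3.14, -0.007, -0.081]
force: [0.4, 0.2, -0.6]
width: 48.7
gripper_force: 0.0
```

Run:
```python
from h import *
im=grab('wrist');a=grab('scene');b=grab('side');s=ctrl.read_state();print(s['clock'],s['eef_pos'],s['tool_rot'],s['width'])
B=cv2.resize(im['pixels'][20:320,130:450],(480,450),interpolation=cv2.INTER_CUBIC)
A=cv2.resize(a['pixels'][185:305,255:390],(320,284),interpolation=cv2.INTER_CUBIC)
C=cv2.resize(b['pixels'][160:240,190:300],(320,233),interpolation=cv2.INTER_CUBIC)
o=np.zeros((520,800,3),np.uint8);o[:450,:480]=B;o[:284,480:]=A;o[284:517,480:]=C
cv2.imwrite('pics/e.png',o[:,:,::-1])
```

```text
26.0 [515.42277561  67.05621723 235.97744569] [-3.14123693 -0.00408405 -0.08160315] 48.66934530610832
```

View pics/e.png

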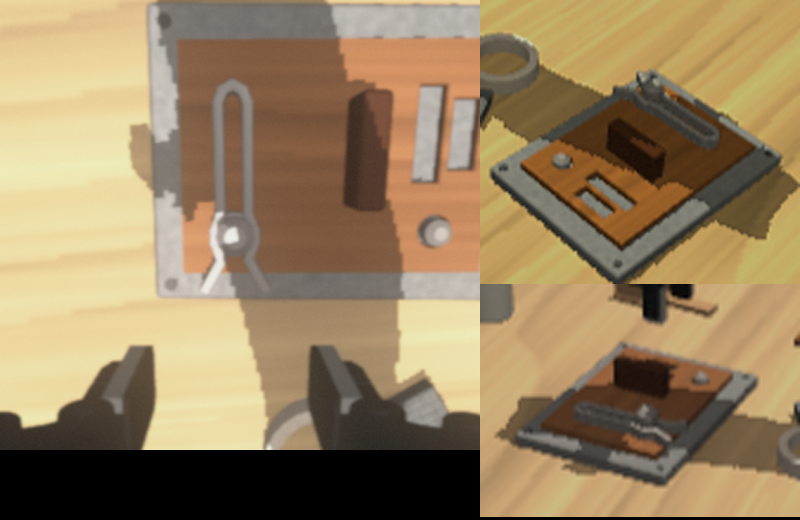

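The wrist view shows the clip snapped home: the pin head at (232,236) sits between the legs and the flared tips lie past it at (205,285) and (265,285). The plate is flat on the board and the gripper is clear, so I am handing in.

```bash
python3 -c "
from cell import ctrl
print(ctrl.finish_job())"
```

```text
the job is handed in; nothing more can be done
None
```

The matching plate lies flat over both pins and the smaller clip is snapped onto the tall pin's groove and released; I never moved near the brush pot, and I handed the job in at about 26 s on the robot clock (judging result not reported back).

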